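# Hang a repaired emergency lamp on its soak-test stand and switch it on

### The job

Hang the red emergency lamp that lies on the bench on the brass stud of the empty sloping test stand: slip the keyhole of its back plate over the stud's head, slide the lamp down until it is fully home and locked behind the head, and leave it hanging straight and flat on the stand. Then, with the lamp hanging there, slide its yellow switch fully across to on, so that the soak test begins. Leave the lamp already on test and its stand untouched, do not knock the other things on the bench about, and let go of everything at the end.

Things in the scene. Friction and masses are not known exactly. Their poses are not given: they have to be found in the camera images.
- lamp_centre (a point): Centre, half-way up, of the loose red lamp's housing: 120 mm long (x), 54 wide (y), 38 thick (z), about 0.36 kg, lying on its back, front (diffuser, yellow switch) up. Grip it by its long sides. Axes: x along the lamp to its top end, y across, z out of the front. A steel tab, the 3 mm thick back plate, reaches from x = +60 to +116 mm at the back, full width, with the keyhole cut through it.
- lamp_entry (a point): Centre of the keyhole's round entry hole (23 mm across) in the lamp's tab, on the plate's back: 78 mm along x from the lamp's centre, on the middle line, 19 mm under the centre. Axes as the lamp's.
- lamp_seat (a point): Where the stud's axis is when the lamp is fully home: in the keyhole's narrow slot (11.5 mm wide), which runs from the entry hole towards the tab's end; 22 mm beyond the entry hole's centre (100 mm along x from the lamp's centre), on the plate's back. The slot ends 4 mm farther on, against the stud's shank. Axes as the lamp's.
- stud (a point): Foot of the brass headed stud, where its axis meets the sloping face of the empty stand. Shank 8 mm across, 6 mm long under the head; head 18 mm across, 5 mm thick, its top 11 mm off the face. Axes: x up the slope along the face, y across it, z square out of the face along the stud. The hung lamp has its x along this x, its back on the face, its centre 100 mm down the slope from here.
- stand_free: The empty test stand, fixed: folded grey steel; origin at the middle of its foot plate (210 x 140 mm) on the bench, x to its high rear edge (145 mm high). Its flat bare face, 140 mm wide and 215 mm long, slopes 35 degrees from level, looking to the robot and up; lower edge 22 mm high. The stud is on the middle line, 180 mm up the face, 57 mm behind the origin, its foot 125 mm high.
- switch_ridge (a point): Middle of the top of the yellow ridge of the lamp's slide switch. The ridge is 22 mm wide across the lamp, 5 mm thick along it, and stands 5 mm proud of the flat front (38 mm over the lamp's back). Off, it is 34 mm from the lamp's centre on the side away from the tab, on the middle line; on, 44 mm. The front is flat on both sides of it. Axes as the lamp's.
- lamp_switch (a joint): The slide switch: 0 = off (as it starts), 0.010 m = on; it grows as the ridge is pushed away from the tab, along the lamp's -x (down the slope when hung). A spring detent has its crest half-way: about 2 to 3 N takes it over, then it snaps on; let go before the crest, it springs back to off.
- stand_busy: The second stand, same build and size, with a like lamp already hung on it and lit (warm diffuser, switch on). Fixed; not to be touched. Origin at the middle of its foot plate on the bench, x to its high rear edge; up to about 160 mm high with its lamp. The two stands are side by side and may have changed places.
- screwdriver: Loose screwdriver with a yellow handle, 170 mm, lying on the bench; origin under its middle.
- tape: Loose roll of pink tape lying flat, 90 mm across, 22 mm high; origin under its centre.
- cleaner_mid (a point): Middle of a loose standing white bottle, 44 mm across, 115 mm high.
- battery: Loose standing battery block, black with a green wrap, 70 x 48 x 100 mm high; origin under its centre.
- mug: Loose blue mug, 76 mm across, 88 mm high, handle at its +y; origin under its centre.
- carton: Loose closed cardboard box 120 x 100 x 70 mm; origin under its centre.
There are look-alikes about, which are no part of the job. Leave any green or orange look-alike of the part that bears lamp_centre alone.

How it is judged:
On the way, in this order (a step that is already met when the one before it is completed fails the run):
1. the lamp hangs locked on the stud of the empty stand, switch still off (distance between lamp_seat and stud below 0.0045 m and x of lamp_centre in the frame of stud below -0.095 m and contact force between the fingers and lamp below 0.5 N and value of joint lamp_switch below 0.004 m), for 0.2 s.
2. the switch is on while the lamp hangs there (value of joint lamp_switch above 0.008 m and distance between lamp_seat and stud below 0.0045 m), for 0.2 s.
At the end, for the whole second after the job is handed in: the lamp's keyhole slot is fully home behind the stud's head (seat point within 4.5 mm of the stud's foot), the lamp hangs below the stud, straight to 8.5 degrees and flat on the face to 4 degrees, its switch is on (over 8 of 10 mm), and it is released and at rest (all of step 2 and x of lamp_centre in the frame of stud below -0.095 m and angle between the x axis of lamp_centre and the x axis of stud, either way round below 0.15 rad and angle between the z axis of lamp_centre and the z axis of stud, either way round below 0.07 rad and linear speed of lamp below 0.01 m/s); the robot touches nothing.
It fails at once if the busy stand or its lamp is touched (contact force between stand_busy and anything else above 1 N).
It fails at once if another thing on the bench is knocked more than 25 mm away (distance of any of screwdriver, tape, cleaner_mid, battery, mug, carton from where it was at the start of the episode above 0.025 m).
It also fails if it takes over 43 s, if anything falls off the work surface, if the arm or the gripper's body presses on something with over 40 N, if the wrist force passes 120 N, or if a joint passes its speed limit or range.

### The arm

A 6-joint arm with a two-finger parallel gripper is mounted at the origin on the work surface. World frame = base frame: x ahead of the robot, y to its left, z up, the work surface at z = 0. Lengths are in m, angles in rad, forces in N, time in s.
With the tool pointing down it reaches from about 0.325 to 0.75 m from the base axis. Payload 7.6 kg.
Tool frame: the origin (TCP) lies at the centre of the arm's flange, where the gripper is bolted on; the fingertips stand 173 mm ahead of it and the grasp point (between the pads) lies 155 mm ahead of it (bot.hold_point_z is the distance from the TCP to the grasp point, in m); z points along the fingers, y is the direction in which the jaws open and shut (so a half turn about z gives the same grasp; the last joint's range is limited). The gripper opens to 85 mm and grips with 20 to 120 N. Pads are 22 mm wide; open, the fingers measure 114 mm over their backs; the gripper's body (76 mm by 85 mm) begins 54 mm behind the grasp point. The pads swing forward as they close: fully open they stand 13 mm farther back than shut.
Start: joints at [1.047, 0.052, 1.401, -0, 1.689, -0.07], TCP at [0.23, 0.472, 0.405] pointing down, gripper open.
Joint ranges: [-2.9, 2.9], [-0.91, 2.17], [0.12, 2.37], [-1.06, 4.2], [0.26, 2.73], [-2.93, 2.93]. Speed limits (rad/s): [2.57, 2.57, 3.01, 3.14, 3.14, 3.14].

### API

Orientations are given as a unit quaternion [x, y, z, w].
In Python, from station import telemetry, grab_frame, calibration, workorder, find_in, silhouettes, landmark_of, bot gives the robot as it stands.
- The arm moves only by the tool play_rows, never from a script. Its argument "plan" is a list of rows, each an object of numbers: "dx", "dy", "dz": the shift along the tool's x, y, z in m; "ax", "ay", "az": the turn, a rotation vector about the tool's x, y, z in rad. A call has 1 to 20 rows; each row is the pose to reach, as a shift and turn from the pose commanded when the call began, along the tool's axes at that moment; what a row does not reach only later rows make up. A row lasts 1/8 s, in which the tool goes at most 62.5 mm and 10.7 degrees, less where a joint would pass 70% of its speed; a pose out of reach is approached as far as the arm can. A call with a gripper value outside its range is refused whole. "jaw" is the finger opening in m, from 0 to 0.0854, set as the call begins (left out, the last holds). The fingers move at their own pace and stop on an object; the grip force is fixed at half the most. Time passes only in rows, so rows that repeat a pose let the fingers close. It gives the time, the measured TCP pose, the force and the opening at its end, in the units of the state.
- telemetry.get_state(): the state, without advancing time (a new reading comes with each control period).
- grab_frame(name): name is "side" or "top"; returns the picture (420x560x3 uint8, red, green, blue); there is no depth.
- calibration(name): a dict with "K" (3x3 intrinsics, pixels), "R" (3x3) and "t" (3): a world point X has camera coordinates R X + t. Camera axes: x right, y down, z forward; pixel columns grow to the right and rows downward; lengths in m; the calibration is good to about 2 mm. A picture is of the moment at which its call begins. calibration takes no time and is no camera call.
- workorder.sign_off(): hands the job in, once; it reports no verdict.
Trained networks look in the newest picture that a camera, given by its name, has taken for a name from the list of things; names that differ only in an ending like _2 or _b are one class to them, and where a whole thing is asked for, a point or a joint stands for the part that bears it (a point fixed in the world has none). Each returns a list of dicts, best first, with "conf" (0 to 1); they miss things now and then, are a little off and sometimes report something else, mostly with a low value. They report only what shows in the picture. A call takes as long as a camera call. They do not tell look-alikes from the thing itself.
- find_in(target, camera): "point" ([column, row] in pixels, amid what is visible of it).
- silhouettes(target, camera): "region" (420x560 bool, what is visible of it) and "point" ([column, row] in pixels, amid what is visible of it).
- landmark_of(target, camera): "point" ([column, row] in pixels: a listed point, or the origin of a listed thing).
The state is a dict: "time": time; "joints": joint angles; "qvel": joint speeds; "joint_torque": joint torques, N m; "tcp_pos": TCP position; "orientation": TCP orientation; "force": force on the tool from outside, world axes, zero at the start; "ft_torque": the same for the moment, N m; "finger_gap": finger opening in m.
Only numpy, scipy, OpenCV 4.12 (cv2) and the standard library are available. Lean on these libraries where they do the work, as an engineer would, in place of code of your own. Each camera call takes 0.05 s, during which the arm holds its last target.

## Working session

There is one attempt and no reset: what is moved stays moved. The work goes in short steps, Python scripts to look and compute and a tool call to move; the robot and the scene stay as the last step left them, time stands still between calls to the robot, and variables do not carry over. Pictures are saved under pics/ and viewed, and the job is handed in when it is done.

Besides the shell and the picture viewer there is one more tool, called as a command line: name --argument value ..., lists and objects as JSON in quotes. play_rows: Moves the arm, as the interface text tells. Its arguments: {"type":"object","properties":{"plan":{"type":"array","items":{"type":"object","properties":{"dx":{"type":"number"},"dy":{"type":"number"},"dz":{"type":"number"},"ax":{"type":"number"},"ay":{"type":"number"},"az":{"type":"number"}}}},"jaw":{"type":"number"}},"required":["plan"]}

```bash
ls; mkdir -p pics; python3 - <<'E'
from station import *
import cv2
for n in ("side","top"):
    f=grab_frame(n); cv2.imwrite(f"pics/{n}0.png",f[:,:,::-1])
    c=calibration(n); print(n,c)
print(telemetry.get_state())
E
```

```text
pics
side {'K': array([[384.64753718,   0.        , 279.62402738],
       [  0.        , 384.64753718, 209.38502693],
       [  0.        ,   0.        ,   1.        ]]), 'R': array([[ 0.83166621, -0.55497506,  0.0182758 ],
       [-0.40921695, -0.63482094, -0.65539596],
       [ 0.37533027,  0.53759191, -0.75506432]]), 't': array([-0.31785366,  0.35310886,  1.01204332])}
top {'K': array([[431.84148259,   0.        , 274.49256469],
       [  0.        , 431.84148259, 207.44942661],
       [  0.        ,   0.        ,   1.        ]]), 'R': array([[ 0.01554654, -0.99986035,  0.00613121],
       [-0.98875074, -0.01628553, -0.14868343],
       [ 0.14876252, -0.00375072, -0.98886584]]), 't': array([0.1116609 , 0.46850595, 1.17062231])}
{'time': 0.1, 'joints': array([ 1.04670125e+00,  5.27747873e-02,  1.40160516e+00, -7.45756542e-06,
        1.68863537e+00, -7.02960160e-02]), 'qvel': array([-7.73285918e-04, -1.38581861e-03, -2.03733615e-04,  8.18030952e-04,
       -2.01469662e-04,  4.41915065e-05]), 'joint_torque': array([ 8.85078716e-04, -3.82579708e+01, -3.60987139e+01, -1.06909320e-04,
        4.69440361e-03,  3.61022273e-05]), 'tcp_pos': array([0.23011616, 0.47185149, 0.40396506]), 'orientation': array([ 2.24957975e-01,  9.74368207e-01, -6.81236213e-04, -2.04766532e-04]), 'force': array([ 0.1742017 , -0.77397791, -0.26222999]), 'ft_torque': array([ 0.05855144, -0.00142732, -0.01667004]), 'finger_gap': 0.0853422738999223}
```

View pics/side0.png

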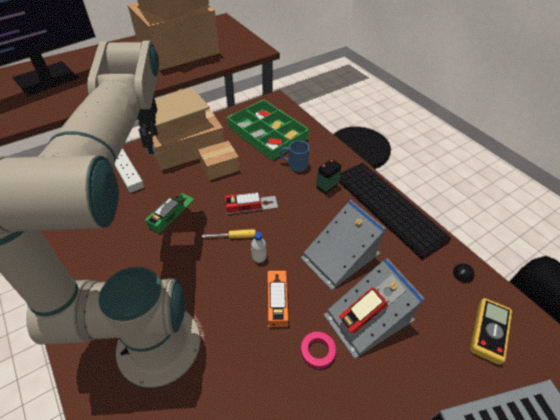

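View pics/top0.png

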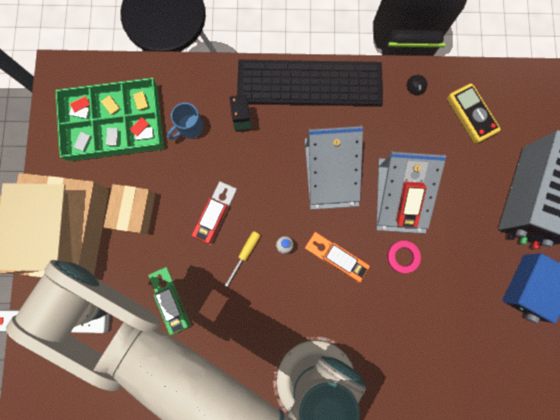

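The top view shows four lamps:
- **Red, loose:** near (214,212) in top and (250,203) in side.
- **Green:** (168,300) in top.
- **Orange:** (338,257) in top.
- **Red, hung and lit:** (411,203) in top, on the busy stand.

The loose red one fits the description. The empty stand is at (336,168) in top, with its stud near (337,142). I'll confirm with a crop and landmarks.

```bash
cat > h.py <<'E'
from station import *
import numpy as np, cv2
from scipy.spatial.transform import Rotation as Rn
from scipy.optimize import least_squares
C={n:calibration(n) for n in("side","top")}
def proj(n,X):
    c=C[n]; p=c["R"]@np.asarray(X)+c["t"]; p=c["K"]@p; return p[:2]/p[2]
def ray(n,uv):
    c=C[n]; d=c["R"].T@np.linalg.solve(c["K"],[uv[0],uv[1],1.]); o=-c["R"].T@c["t"]; return o,d
def onz(n,uv,z):
    o,d=ray(n,uv); return o+d*(z-o[2])/d[2]
def tri(ps,pt):
    return least_squares(lambda X:np.r_[proj("side",X)-ps,proj("top",X)-pt],[.5,0,.1]).x
E
python3 - <<'E'
from h import *
f={n:grab_frame(n) for n in C}
for t in ["lamp_centre","lamp_entry","lamp_seat","switch_ridge","stud","stand_free","stand_busy","screwdriver","tape","cleaner_mid","battery","mug","carton"]:
    for n in C:
        print(t,n,[(np.round(d["point"],1).tolist(),round(d["conf"],2)) for d in landmark_of(t,n)][:4])
a=cv2.resize(f["top"][170:255,180:250],None,fx=6,fy=6,interpolation=cv2.INTER_CUBIC)[:510]
b=cv2.resize(f["side"][180:230,210:290],None,fx=4.5,fy=4.5,interpolation=cv2.INTER_CUBIC)
o=np.zeros((510,800,3),np.uint8);o[:,:420]=a;o[:b.shape[0],430:430+b.shape[1]]=b[:, :370]
cv2.imwrite("pics/crop.png",o[:,:,::-1])
a=cv2.resize(f["top"][115:240,290:460],None,fx=4.5,fy=4.5,interpolation=cv2.INTER_CUBIC)
cv2.imwrite("pics/crop2.png",a[:,:,::-1])
E
```

```text
lamp_centre side [([277.9, 302.3], 0.98), ([165.7, 214.4], 0.87), ([245.6, 201.6], 0.85), ([268.4, 203.4], 0.68)]
lamp_centre top [([208.6, 222.0], 0.88), ([169.9, 312.4], 0.76), ([342.4, 259.0], 0.68)]
lamp_entry side [([260.9, 202.3], 0.89), ([274.9, 284.2], 0.7), ([181.9, 201.1], 0.65)]
lamp_entry top [([320.3, 247.0], 0.95), ([161.0, 283.8], 0.92), ([224.2, 196.5], 0.81)]
lamp_seat side [([268.3, 203.6], 0.85), ([183.4, 204.4], 0.68), ([275.7, 277.4], 0.56)]
lamp_seat top [([227.9, 190.5], 0.91), ([161.7, 276.8], 0.78), ([311.9, 241.0], 0.75)]
switch_ridge side [([280.4, 308.9], 0.55), ([231.6, 198.4], 0.52), ([153.7, 212.3], 0.52)]
switch_ridge top [([176.2, 323.0], 0.56), ([357.0, 265.5], 0.55), ([203.9, 232.3], 0.35)]
stud side [([358.5, 223.8], 0.96)]
stud top [([335.8, 141.0], 0.93)]
stand_free side [([340.1, 256.2], 0.68)]
stand_free top [([329.9, 173.3], 0.87), ([203.8, 229.8], 0.66)]
stand_busy side [([369.8, 317.6], 0.86)]
stand_busy top [([403.8, 194.9], 0.9)]
screwdriver side [([230.2, 237.7], 0.58), ([257.9, 246.0], 0.49)]
screwdriver top [([242.5, 258.0], 0.82)]
tape side [([318.5, 345.4], 0.57)]
tape top [([404.2, 256.0], 0.98)]
cleaner_mid side [([257.0, 245.1], 0.81)]
cleaner_mid top [([136.0, 211.0], 0.71), ([285.8, 244.1], 0.46)]
battery side [([332.2, 188.0], 0.74), ([223.6, 168.3], 0.43)]
battery top [([239.7, 119.3], 0.84), ([242.0, 259.5], 0.35)]
mug side [([298.1, 163.5], 0.79), ([247.1, 200.6], 0.48)]
mug top [([190.3, 127.4], 0.96), ([404.7, 254.4], 0.67)]
carton side [([218.5, 167.9], 0.93)]
carton top [([135.5, 212.7], 0.83)]
```

View pics/crop.png

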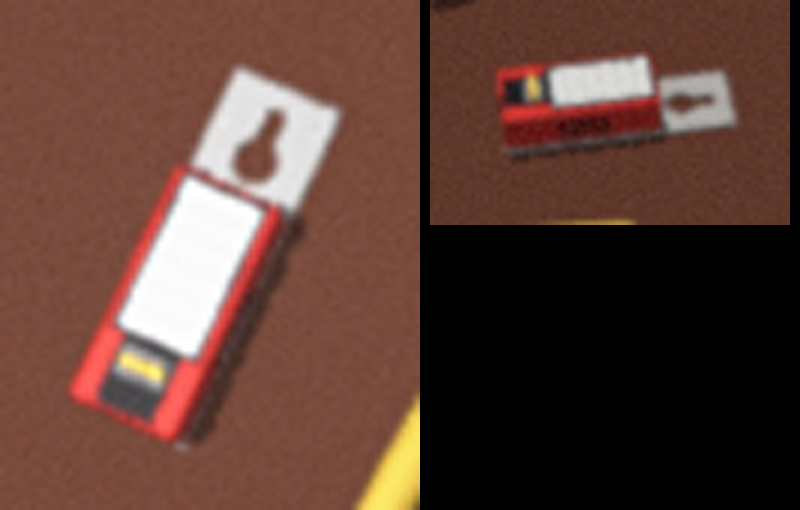

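View pics/crop2.png

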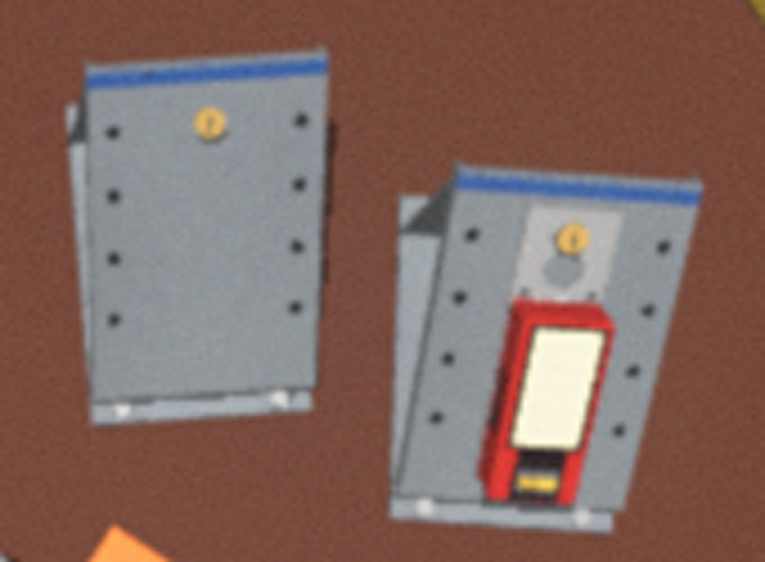

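The crops confirm it: the loose red lamp has its keyhole tab at the upper right and its switch off, and the left stand is bare with a brass stud. Next I'll get precise picks in the side view.

```bash
python3 - <<'E'
from h import *
S=cv2.imread("pics/side0.png");T=cv2.imread("pics/top0.png")
def crop(I,u,v,w,h,s,n): cv2.imwrite(n,cv2.resize(I[v:v+h,u:u+w],None,fx=s,fy=s,interpolation=cv2.INTER_CUBIC))
crop(S,295,195,95,95,6,"pics/s1.png")
crop(S,220,185,66,36,12,"pics/s2.png")
E
```

```text
(no output)
```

View pics/s1.png

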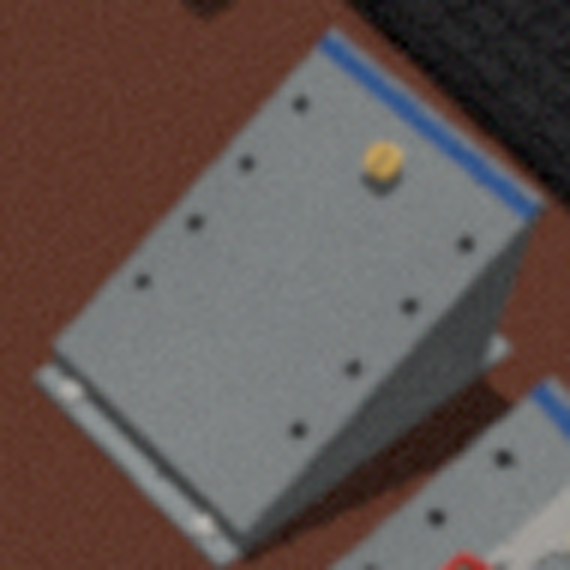

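View pics/s2.png

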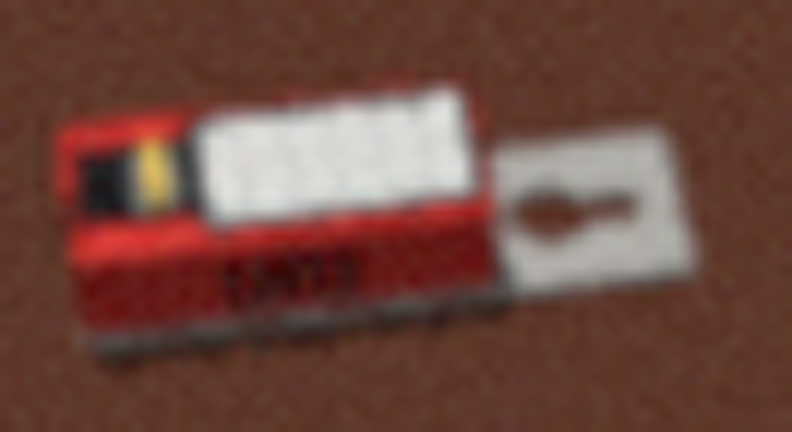

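```bash
cat >> h.py <<'E'
s35,c35=np.sin(np.radians(35)),np.cos(np.radians(35))
def face(l,w,h=0): # l up the slope from lower edge
    return np.array([-0.0904+l*c35-h*s35, w, 0.022+l*s35+h*c35])
def fit(pts,p0,free=3):
    # pts: (cam,uv,localXYZ)
    def X(p,L):
        c,s=np.cos(p[2]),np.sin(p[2]); return np.array([p[0]+c*L[0]-s*L[1],p[1]+s*L[0]+c*L[1],L[2]])
    f=lambda p:np.concatenate([proj(n,X(p,L))-uv for n,uv,L in pts])
    r=least_squares(f,p0,loss='soft_l1')
    return r.x,f(r.x).reshape(-1,2)
def uc(U,V,s,u0,v0): return np.array([(U+.5)/s-.5+u0,(V+.5)/s-.5+v0])
E
cat > fit1.py <<'E'
from h import *
t=lambda U,V:uc(U,V,6,180,170); s=lambda U,V:uc(U,V,12,220,185)
L=[("top",t(237,67),(.116,.027,.003)),("top",t(341,108),(.116,-.027,.003)),("top",t(182,167),(.06,.027,.038)),("top",t(283,210),(.06,-.027,.038)),
("top",t(72,396),(-.06,.027,.038)),("top",t(257,161),(.078,0,.002)),
("side",s(665,128),(.116,.027,.003)),("side",s(695,270),(.116,-.027,.003)),("side",s(62,128),(-.06,.027,.038)),("side",s(75,258),(-.06,-.027,.038)),("side",s(492,212),(.06,-.027,.038)),("side",s(465,85),(.06,.027,.038)),("side",s(545,215),(.078,0,.002)),("side",s(153,170),(-.034,0,.042)),("top",t(140,368),(-.034,0,.042))]
for sel in ("both","top","side"):
    q=[l for l in L if sel in("both",l[0])]
    p,e=fit(q,[.5,.15,-.5]); print("lamp",sel,np.round(p,4)); 
    if sel=="both":print(np.round(e,1).tolist())
t=lambda U,V:uc(U,V,4.5,290,115); s=lambda U,V:uc(U,V,6,295,195)
S=[("top",t(87,66),face(.215,.07)),("top",t(327,49),face(.215,-.07)),("top",t(210,123),face(.18,0,.0105)),("top",t(92,425),(-.105,.07,.0)),("top",t(312,411),(-.105,-.07,.0)),("top",t(93,402),face(0,.07)),("top",t(313,390),face(0,-.07)),
("side",s(332,28),face(.215,.07)),("side",s(543,207),face(.215,-.07)),("side",s(383,160),face(.18,0,.0105)),("side",s(55,348),face(0,.07)),("side",s(245,532),face(0,-.07)),("side",s(37,377),(-.105,.07,0.0)),("side",s(222,565),(-.105,-.07,0.0))]
for sel in ("both","top","side"):
    q=[l for l in S if sel in("both",l[0])]
    p,e=fit(q,[.7,0,0]); print("stand",sel,np.round(p,4))
    if sel=="both":print(np.round(e,1).tolist())
h=tri(s(383,160),t(210,123));print("head tri",h, "expected z",face(.18,0,.0105)[2])
E
python3 fit1.py
```

```text
lamp both [ 0.4288  0.2993 -0.398 ]
[[0.4, 0.2], [0.1, 0.8], [-0.4, -1.1], [0.4, -0.6], [-0.5, 0.0], [0.1, 0.2], [-0.5, 0.2], [-0.2, -0.4], [-0.9, -0.3], [-0.4, 0.5], [0.5, -0.3], [0.3, -1.1], [0.1, 0.1], [-0.1, 0.2], [0.9, -0.1]]
lamp top [ 0.4286  0.2994 -0.394 ]
lamp side [ 0.4291  0.2989 -0.408 ]
stand both [ 0.5781 -0.0446  0.0855]
[[0.2, -0.1], [0.3, 0.2], [0.2, -0.4], [0.2, 0.5], [-0.2, 0.3], [0.2, -0.6], [0.6, -1.3], [0.2, -0.4], [0.2, -1.5], [-0.2, -0.4], [-0.2, -0.9], [-0.2, -0.1], [-1.2, 0.7], [-0.9, 1.0]]
stand top [ 0.5776 -0.0439  0.0852]
stand side [ 0.5785 -0.0456  0.0853]
head tri [ 0.62921053 -0.04030734  0.13161552] expected z 0.13384485500822269
```

The lamp fit is good in both cameras, with residuals under 1 px. The stand fit has a few residuals up to about 1.5 px. Next I'll write a helper that turns a target pose into tool-frame moves.

```bash
cat >> h.py <<'E'
LAMP=np.array([.4288,.2993]);LYAW=-.398; STAND=np.array([.5781,-.0446]);SYAW=.0855
def Rz(a): return Rn.from_euler('z',a).as_matrix()
FLIP=np.diag([-1.,1,-1])  # tool axes in lamp axes
Rs=Rz(SYAW)@Rn.from_euler('y',-np.radians(35)).as_matrix() # face frame
STUD=np.r_[STAND,0]+Rz(SYAW)@face(.18,0)
def delta(pos,R,st=None):
    st=st or telemetry.get_state()
    R0=Rn.from_quat(st["orientation"]).as_matrix(); 
    d=R0.T@(pos-st["tcp_pos"]); a=Rn.from_matrix(R0.T@R).as_rotvec()
    print("t",round(st["time"],2),"d",np.round(d,4),"a",np.round(a,4), "|d|",np.linalg.norm(d).round(3),"deg",np.degrees(np.linalg.norm(a)).round(1))
    return d,a
E
python3 - <<'E'
from h import *
print([a for a in dir(bot) if a[0]!='_'],bot.hold_point_z)
print(Rs,STUD)
R=Rz(LYAW)@FLIP
delta(np.r_[LAMP,.155+.10],R); delta(np.r_[LAMP,.155+.022],R)
E
```

```text
['Unreachable', 'hold_point_z'] 0.1547
[[ 0.81615976 -0.08539587 -0.57148122]
 [ 0.0699522   0.9963471  -0.04898106]
 [ 0.57357644  0.          0.81915204]] [ 0.63493898 -0.03972839  0.12524376]
t 1.5 d [-0.2542 -0.068   0.1497] a [ 0.0001  0.     -0.0558] |d| 0.303 deg 3.2
t 1.5 d [-0.2542 -0.068   0.2277] a [ 0.0001  0.     -0.0558] |d| 0.348 deg 3.2
```

play_rows --jaw 0.0854 --plan '[{"dx": -0.06,"dy": -0.016,"dz": 0.02,"az": -0.02},{"dx": -0.12,"dy": -0.032,"dz": 0.05,"az": -0.04},{"dx": -0.17,"dy": -0.046,"dz": 0.09,"az": -0.056},{"dx": -0.22,"dy": -0.06,"dz": 0.12,"az": -0.056},{"dx": -0.254,"dy": -0.068,"dz": 0.15,"az": -0.056},{"dx": -0.254,"dy": -0.068,"dz": 0.15,"az": -0.056},{"dx": -0.254,"dy": -0.068,"dz": 0.15,"az": -0.056}]'

```text
invalid input at $.plan[0]: expected keys dx, dy, dz, ax, ay, az
```

```bash
python3 - <<'E'
from h import *
f={n:grab_frame(n) for n in C}
R=Rz(LYAW)@FLIP
delta(np.r_[LAMP,.155+.022],R)
a=cv2.resize(f["top"][150:280,140:270],None,fx=3.07,fy=3.07)
b=cv2.resize(f["side"][130:260,180:310],None,fx=3.07,fy=3.07)
cv2.imwrite("pics/hover.png",np.hstack([a,b])[:,:,::-1])
E
```

```text
t 1.6 d [-0.2542 -0.068   0.2277] a [ 0.0001 -0.     -0.0558] |d| 0.348 deg 3.2
```

View pics/hover.png

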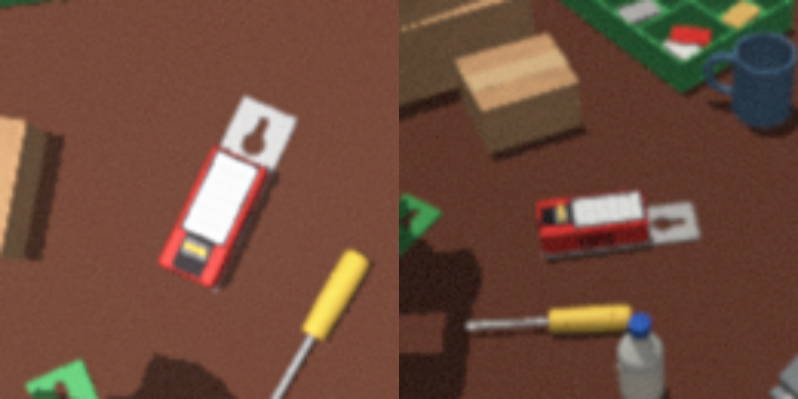

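All six keys are required, so that call was refused and nothing moved. I'll send it again with every key.

play_rows --jaw 0.0854 --plan '[{"dx": -0.06,"dy": -0.016,"dz": 0.02,"ax": 0,"ay": 0,"az": -0.02},{"dx": -0.11,"dy": -0.03,"dz": 0.05,"ax": 0,"ay": 0,"az": -0.04},{"dx": -0.16,"dy": -0.043,"dz": 0.08,"ax": 0,"ay": 0,"az": -0.056},{"dx": -0.21,"dy": -0.056,"dz": 0.11,"ax": 0,"ay": 0,"az": -0.056},{"dx": -0.254,"dy": -0.068,"dz": 0.15,"ax": 0,"ay": 0,"az": -0.056},{"dx": -0.254,"dy": -0.068,"dz": 0.15,"ax": 0,"ay": 0,"az": -0.056},{"dx": -0.254,"dy": -0.068,"dz": 0.15,"ax": 0,"ay": 0,"az": -0.056}]'

```text
time: 2.48
tcp_pos: [0.4286, 0.2997, 0.2553]
orientation: [0.198, 0.98, 0.0, 0.0]
force: [0.1, -0.1, 1.1]
finger_gap: 0.0852
```

```bash
python3 - <<'E'
from h import *
f={n:grab_frame(n) for n in C}
R=Rz(LYAW)@FLIP
delta(np.r_[LAMP,.155+.022],R)
a=cv2.resize(f["top"][150:280,140:270],None,fx=3.07,fy=3.07)
b=cv2.resize(f["side"][130:260,180:310],None,fx=3.07,fy=3.07)
cv2.imwrite("pics/hover2.png",np.hstack([a,b])[:,:,::-1])
E
```

```text
t 2.58 d [-0.0008 -0.001   0.0792] a [0.0022 0.0013 0.0015] |d| 0.079 deg 0.2
```

View pics/hover2.png

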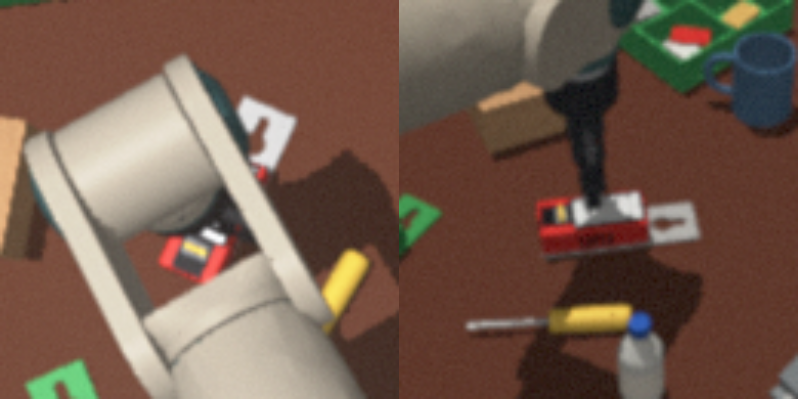

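The side view shows the gripper centred over the housing, which is at about (252,203) in the full image. I'll descend and close.

play_rows --plan '[{"dx": -0.0005,"dy": -0.0005,"dz": 0.03,"ax": 0,"ay": 0,"az": 0},{"dx": -0.0005,"dy": -0.0005,"dz": 0.06,"ax": 0,"ay": 0,"az": 0},{"dx": -0.0005,"dy": -0.0005,"dz": 0.078,"ax": 0,"ay": 0,"az": 0},{"dx": -0.0005,"dy": -0.0005,"dz": 0.078,"ax": 0,"ay": 0,"az": 0}]'

```text
time: 3.08
tcp_pos: [0.4284, 0.2992, 0.1762]
orientation: [0.197, 0.98, -0.0, -0.001]
force: [0.6, -0.6, 0.7]
finger_gap: 0.0855
```

play_rows --jaw 0.03 --plan '[{"dx": 0,"dy": 0,"dz": 0,"ax": 0,"ay": 0,"az": 0},{"dx": 0,"dy": 0,"dz": 0,"ax": 0,"ay": 0,"az": 0},{"dx": 0,"dy": 0,"dz": 0,"ax": 0,"ay": 0,"az": 0},{"dx": 0,"dy": 0,"dz": 0,"ax": 0,"ay": 0,"az": 0}]'

```text
time: 3.58
tcp_pos: [0.4295, 0.2992, 0.1786]
orientation: [0.198, 0.98, 0.001, 0.001]
force: [-0.6, 0.7, 5.7]
finger_gap: 0.0529
```

```bash
python3 - <<'E'
from h import *
s=telemetry.get_state(); print(s["time"],s["tcp_pos"],s["orientation"],s["force"],s["finger_gap"])
R=Rs@FLIP
def tcp(sx,off): # lamp entry located: hung lamp centre at lamp x = -sx from stud, back plate off face
    return STUD+Rs@np.array([-sx,0,off+ s["tcp_pos"][2]])
print(tcp(.078,.05))
delta(tcp(.078,.05),R,s)
E
```

```text
3.575 [0.42948164 0.29923905 0.17856249] [0.19758979 0.98028316 0.00131454 0.00121233] [-0.64007818  0.70534157  5.68440986] 0.05289203112190491
[ 0.44065935 -0.05637989  0.26773222]
t 3.58 d [-0.1482 -0.3232 -0.0899] a [-0.1451 -0.5962 -0.4688] |d| 0.367 deg 44.2
```

play_rows --plan '[{"dx": 0,"dy": 0,"dz": -0.03,"ax": 0,"ay": 0,"az": 0},{"dx": 0,"dy": 0,"dz": -0.08,"ax": 0,"ay": 0,"az": 0},{"dx": 0,"dy": 0,"dz": -0.13,"ax": 0,"ay": 0,"az": 0},{"dx": 0,"dy": 0,"dz": -0.16,"ax": 0,"ay": 0,"az": 0},{"dx": 0,"dy": 0,"dz": -0.16,"ax": 0,"ay": 0,"az": 0}]'

```text
time: 4.2
tcp_pos: [0.4291, 0.2988, 0.3388]
orientation: [0.198, 0.98, 0.002, 0.002]
force: [0.5, 1.2, -3.2]
finger_gap: 0.053
```

```bash
python3 - <<'E'
from h import *
s=telemetry.get_state(); print(s["time"],s["tcp_pos"],s["orientation"],s["force"],s["finger_gap"])
f={n:grab_frame(n) for n in C}
a=cv2.resize(f["top"][110:270,130:290],None,fx=2.5,fy=2.5)
b=cv2.resize(f["side"][60:220,180:340],None,fx=2.5,fy=2.5)
cv2.imwrite("pics/lift.png",np.hstack([a,b])[:,:,::-1])
R=Rs@FLIP
print(STUD+Rs@np.array([-.078,0,.06+.178]))
delta(STUD+Rs@np.array([-.078,0,.06+.178]),R,s)
E
```

```text
4.2 [0.42907135 0.29880355 0.33884336] [0.19764709 0.98027047 0.00154508 0.0017458 ] [ 0.52262291  1.15714268 -3.18899146] 0.05299109870544334
[ 0.43526599 -0.05684215  0.27546298]
t 4.2 d [-0.1433 -0.3257  0.0626] a [-0.1447 -0.5951 -0.469 ] |d| 0.361 deg 44.2
```

View pics/lift.png

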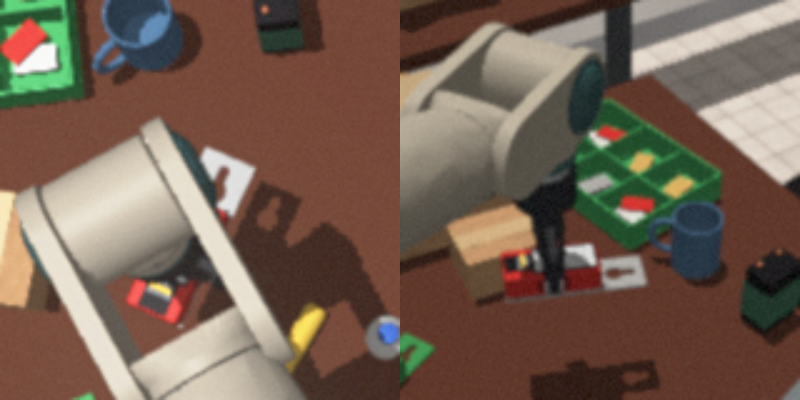

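```bash
python3 - <<'E'
from h import *
R=Rs@FLIP
d,a=delta(STUD+Rs@np.array([-.078,0,.12+.1775]),R)
for k in range(1,9): print(np.round(d*k/8,3).tolist(),np.round(a*k/8,3).tolist())
print(onz("top",[285,244],.11),onz("top",[404,194],.1))
E
```

```text
t 4.3 d [-0.1136 -0.3409  0.0112] a [-0.1492 -0.6008 -0.4677] |d| 0.36 deg 44.5
[-0.014, -0.043, 0.001] [-0.019, -0.075, -0.058]
[-0.028, -0.085, 0.003] [-0.037, -0.15, -0.117]
[-0.043, -0.128, 0.004] [-0.056, -0.225, -0.175]
[-0.057, -0.17, 0.006] [-0.075, -0.3, -0.234]
[-0.071, -0.213, 0.007] [-0.093, -0.375, -0.292]
[-0.085, -0.256, 0.008] [-0.112, -0.451, -0.351]
[-0.099, -0.298, 0.01] [-0.131, -0.526, -0.409]
[-0.114, -0.341, 0.011] [-0.149, -0.601, -0.468]
[0.36034354 0.09081755 0.11      ] [ 0.49860787 -0.22391101  0.1       ]
```

play_rows --plan '[{"dx": -0.014,"dy": -0.043,"dz": 0.0,"ax": -0.019,"ay": -0.075,"az": -0.058},{"dx": -0.028,"dy": -0.085,"dz": 0.0,"ax": -0.037,"ay": -0.15,"az": -0.117},{"dx": -0.043,"dy": -0.128,"dz": 0.0,"ax": -0.056,"ay": -0.225,"az": -0.175},{"dx": -0.057,"dy": -0.17,"dz": 0.0,"ax": -0.075,"ay": -0.3,"az": -0.234},{"dx": -0.071,"dy": -0.213,"dz": 0.003,"ax": -0.093,"ay": -0.375,"az": -0.292},{"dx": -0.085,"dy": -0.256,"dz": 0.006,"ax": -0.112,"ay": -0.451,"az": -0.351},{"dx": -0.099,"dy": -0.298,"dz": 0.01,"ax": -0.131,"ay": -0.526,"az": -0.409},{"dx": -0.114,"dy": -0.341,"dz": 0.011,"ax": -0.149,"ay": -0.601,"az": -0.468},{"dx": -0.114,"dy": -0.341,"dz": 0.011,"ax": -0.149,"ay": -0.601,"az": -0.468},{"dx": -0.114,"dy": -0.341,"dz": 0.011,"ax": -0.149,"ay": -0.601,"az": -0.468}]'

```text
time: 5.55
tcp_pos: [0.4016, -0.0596, 0.3238]
orientation: [-0.04, 0.953, 0.014, 0.3]
force: [-0.1, 0.7, -3.4]
finger_gap: 0.053
```

```bash
python3 - <<'E'
from h import *
s=telemetry.get_state(); print(s["joints"].round(2),s["force"])
R=Rs@FLIP
delta(STUD+Rs@np.array([-.078,0,.12+.1775]),R,s)
f={n:grab_frame(n) for n in C}
a=cv2.resize(f["top"][90:250,270:430],None,fx=2.5,fy=2.5)
b=cv2.resize(f["side"][140:300,250:410],None,fx=2.5,fy=2.5)
cv2.imwrite("pics/st1.png",np.hstack([a,b])[:,:,::-1])
E
```

```text
[-0.3  -0.44  2.03  0.26  1.   -2.03] [-0.13399579  0.71672743 -3.44247707]
t 5.55 d [ 0.     -0.0001 -0.0005] a [ 0.0018 -0.0018 -0.0023] |d| 0.001 deg 0.2
```

View pics/st1.png

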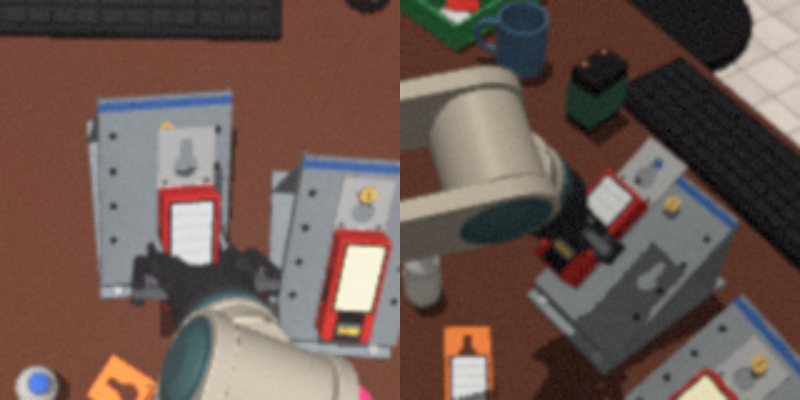

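The lamp is held above the stand with its keyhole tab visible at about (343,147) in top and about (512,174)/2.5 in the side crop. I'll close in to about 30 mm off the face, then measure the in-hand pose.

play_rows --plan '[{"dx": 0,"dy": 0,"dz": 0.03,"ax": 0,"ay": 0,"az": 0},{"dx": 0,"dy": 0,"dz": 0.06,"ax": 0,"ay": 0,"az": 0},{"dx": 0,"dy": 0,"dz": 0.09,"ax": 0.002,"ay": -0.002,"az": -0.002},{"dx": 0,"dy": 0,"dz": 0.09,"ax": 0.002,"ay": -0.002,"az": -0.002},{"dx": 0,"dy": 0,"dz": 0.09,"ax": 0.002,"ay": -0.002,"az": -0.002}]'

```text
time: 6.28
tcp_pos: [0.4535, -0.0545, 0.2527]
orientation: [-0.042, 0.952, 0.012, 0.303]
force: [-0.1, -0.7, -3.3]
finger_gap: 0.0533
```

```bash
python3 - <<'E'
from h import *
s=telemetry.get_state(); print(s["joints"].round(2),s["force"])
R=Rs@FLIP
delta(STUD+Rs@np.array([-.078,0,.03+.1775]),R,s)
f={n:grab_frame(n) for n in C}
def crop(I,u,v,w,h,sc,n): cv2.imwrite(n,cv2.resize(I[v:v+h,u:u+w],None,fx=sc,fy=sc,interpolation=cv2.INTER_CUBIC)[:,:,::-1])
for n in C: cv2.imwrite(f"pics/{n}_30.png",f[n][:,:,::-1])
crop(f["top"],310,120,65,60,10,"pics/t30.png")
crop(f["side"],320,190,65,60,10,"pics/s30.png")
for t in ("lamp_entry","lamp_seat"):
  for n in C: print(t,n,[(np.round(d["point"],1).tolist(),round(d["conf"],2)) for d in landmark_of(t,n)][:4])
# predicted
def L2W(L): # lamp local from commanded
    return np.array(s["tcp_pos"])+Rn.from_quat(s["orientation"]).as_matrix()@FLIP@(np.array(L)-[0,0,.1775])
for L in [(.078,0,0),(.078,0,.003),(.116,.027,.003),(.116,-.027,.003),(.06,.027,.038),(.06,-.027,.038)]:
    print(L,L2W(L).round(4),proj("top",L2W(L)).round(1),proj("side",L2W(L)).round(1))
E
```

```text
[-0.24 -0.19  1.98  0.27  0.78 -2.04] [-0.12969227 -0.68666896 -3.32124313]
t 6.28 d [ 0.002  -0.0007  0.0013] a [-0.0003  0.0048  0.0029] |d| 0.003 deg 0.3
lamp_entry side [([356.7, 212.9], 0.69), ([276.1, 283.3], 0.56)]
lamp_entry top [([320.5, 246.8], 0.94), ([164.3, 282.1], 0.87), ([339.7, 144.7], 0.6)]
lamp_seat side [([360.2, 214.2], 0.86), ([271.9, 275.2], 0.77), ([298.4, 163.3], 0.31)]
lamp_seat top [([159.6, 275.3], 0.9), ([314.2, 243.4], 0.75), ([240.6, 115.5], 0.58), ([337.5, 135.2], 0.56)]
(0.078, 0, 0) [ 0.6191 -0.0402  0.1528] [337.6 143.1] [356.8 218.1]
(0.078, 0, 0.003) [ 0.6174 -0.0403  0.1553] [337.8 143.5] [356.5 217.8]
(0.116, 0.027, 0.003) [ 0.6459 -0.0107  0.1772] [327.3 129.8] [358.4 202.3]
(0.116, -0.027, 0.003) [ 0.6506 -0.0645  0.1773] [348.5 128.3] [372.4 213.5]
(0.06, 0.027, 0.038) [ 0.5802 -0.0165  0.1734] [329.5 155.4] [342.1 213.8]
(0.06, -0.027, 0.038) [ 0.585  -0.0702  0.1735] [350.8 154. ] [355.9 225.5]
```

View pics/t30.png

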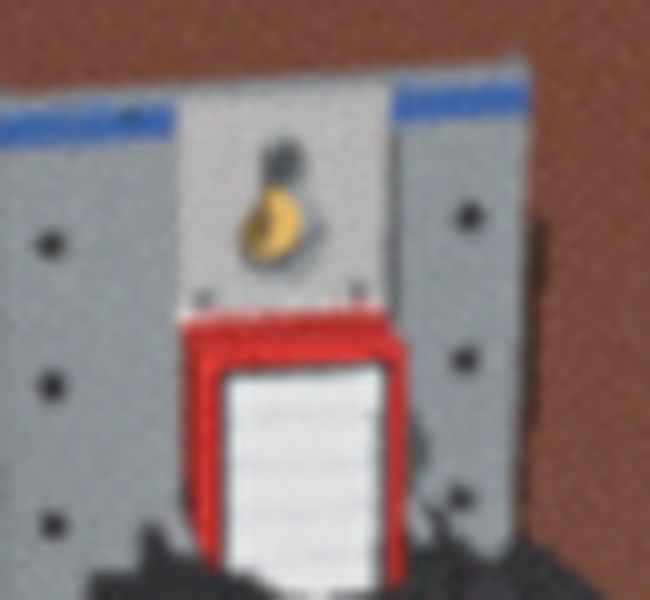

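View pics/s30.png

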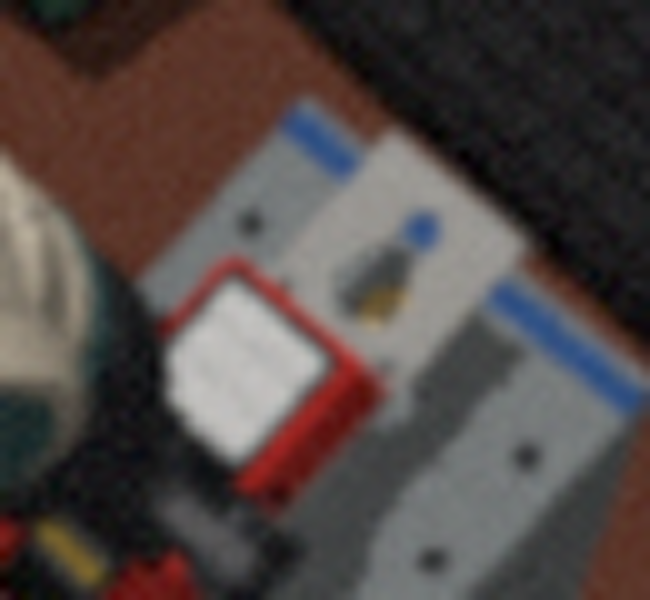

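```bash
cat > held.py <<'E'
from h import *
# residual of lamp pose (shift in face axes, small rot) from picks; stud head picks too
def solve(tcp,q,picks,rot=True):
    R0=Rn.from_quat(q).as_matrix()@FLIP
    def W(p,L):
        return tcp+R0@(Rn.from_rotvec([p[3],p[4],p[5]]).as_matrix()@(np.array(L)-[0,0,.1775])+p[:3]) if rot else tcp+R0@(np.array(L)-[0,0,.1775]+p[:3])
    f=lambda p:np.r_[np.concatenate([proj(n,W(p,L))-uv for n,uv,L in picks]),p[3:]*60,p[:3]*60]
    r=least_squares(f,np.zeros(6),loss='soft_l1').x
    print("shift mm",(r[:3]*1e3).round(2),"rot",r[3:].round(3)); print(f(r)[:2*len(picks)].reshape(-1,2).round(1).tolist())
    for nm,L in(("entry",(.078,0,0)),("seat",(.1,0,0)),("tail",(-.06,0,0))):
        print(nm,"in stud frame mm",(Rs.T@(W(r,L)-STUD)*1e3).round(2))
    return r
E
python3 - <<'E'
from held import *
s=telemetry.get_state()
t=lambda U,V:uc(U,V,10,310,120); d=lambda U,V:uc(U,V,10,320,190)
A,B,E=(.116,.027,.003),(.116,-.027,.003),(.078,0,.0015)
P=[("top",t(180,95),A),("top",t(390,82),B),("top",t(281,226),E),("side",d(392,130),A),("side",d(527,240),B),("side",d(375,287),E)]
solve(s["tcp_pos"],s["orientation"],P,False);solve(s["tcp_pos"],s["orientation"],P)
E
```

```text
shift mm [ 0.54  0.76 -2.96] rot [0. 0. 0.]
[[-0.3, 0.1], [-0.1, 0.0], [-0.0, 0.5], [0.2, -0.1], [0.6, 0.1], [0.1, -0.2]]
entry in stud frame mm [ 3.59  0.57 29.07]
seat in stud frame mm [25.59  0.62 29.2 ]
tail in stud frame mm [-134.4     0.31   28.25]
shift mm [ 0.47  0.8  -3.01] rot [-0. -0. -0.]
[[-0.3, 0.1], [-0.1, 0.0], [-0.0, 0.5], [0.2, -0.1], [0.6, 0.1], [0.1, -0.2]]
entry in stud frame mm [ 3.6   0.57 29.06]
seat in stud frame mm [25.6   0.62 29.2 ]
tail in stud frame mm [-134.4     0.32   28.18]
```

play_rows --plan '[{"dx": 0.003,"dy": 0,"dz": 0.007,"ax": 0,"ay": 0.003,"az": 0.002},{"dx": 0.003,"dy": 0,"dz": 0.013,"ax": 0,"ay": 0.004,"az": 0.002},{"dx": 0.003,"dy": 0,"dz": 0.013,"ax": 0,"ay": 0.004,"az": 0.002},{"dx": 0.003,"dy": 0,"dz": 0.013,"ax": 0,"ay": 0.004,"az": 0.002}]'

```text
time: 7.08
tcp_pos: [0.4586, -0.0549, 0.2397]
orientation: [-0.04, 0.953, 0.012, 0.301]
force: [0.0, -0.6, -4.0]
finger_gap: 0.0535
```

```bash
cat > look.py <<'E'
import sys
from h import *
tag=sys.argv[1]
s=telemetry.get_state(); print(s["time"],s["force"].round(1))
R=Rs@FLIP
delta(STUD+Rs@np.array([-.078,0,.1775]),R,s)
F={n:np.mean([grab_frame(n).astype(float) for _ in range(3)],0).astype(np.uint8) for n in C}
def crop(I,u,v,w,h,sc): return cv2.resize(I[v:v+h,u:u+w],None,fx=sc,fy=sc,interpolation=cv2.INTER_CUBIC)
a=crop(F["top"],317,122,40,44,10);b=crop(F["side"],338,197,40,44,10)
cv2.imwrite(f"pics/{tag}.png",np.hstack([a,b])[:,:,::-1])
for n in F: cv2.imwrite(f"pics/{tag}_{n}.png",F[n][:,:,::-1])
E
python3 look.py p14
```

```text
7.075 [ 0.  -0.6 -4. ]
t 7.08 d [-0.0013  0.      0.0177] a [-0.001   0.0003 -0.0003] |d| 0.018 deg 0.1
```

View pics/p14.png

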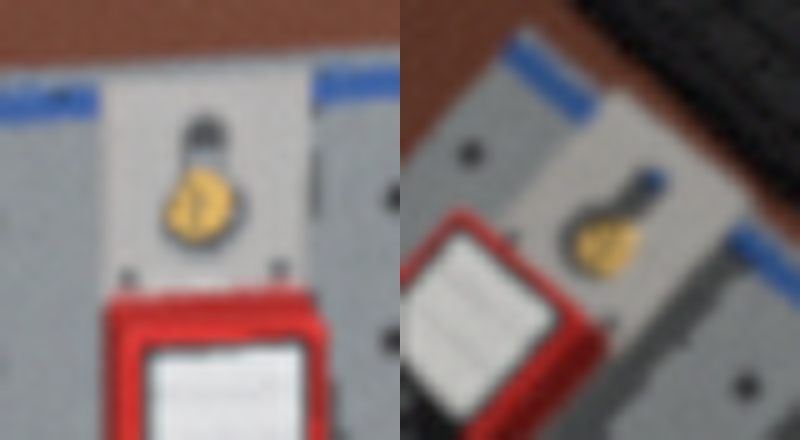

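```bash
python3 - <<'E'
from h import *
s=telemetry.get_state()
o={"top":(317,122,0),"side":(338,197,400)}
for n in C:
    P=lambda x,y,z:(proj(n,STUD+Rs@np.array([x,y,z]))-np.array(o[n][:2])+.5)*10-.5+[o[n][2],0]
    print(n,"head",P(0,0,.0105).round(0),"hole front aligned off17.7",P(0,0,.0207).round(0),"back",P(0,0,.0177).round(0),"at off 14",P(0,0,.017).round(0),"d/dx(mm)",(P(.001,0,.02)-P(0,0,.02)).round(1),"d/dy",(P(0,.001,.02)-P(0,0,.02)).round(1))
# enlarge
for n in C:
    I=cv2.imread(f"pics/p14_{n}.png"); u,v=(328,130) if n=="top" else (350,208)
    cv2.imwrite(f"pics/z_{n}.png",cv2.resize(I[v:v+24,u:u+26],None,fx=25,fy=25,interpolation=cv2.INTER_LANCZOS4))
E
```

```text
side head [607. 243.] hole front aligned off17.7 [598. 234.] back [600. 237.] at off 14 [601. 238.] d/dx(mm) [ 2.3 -2.6] d/dy [-2.5 -2.1]
top head [199. 201.] hole front aligned off17.7 [206. 213.] back [204. 209.] at off 14 [204. 208.] d/dx(mm) [ 0.  -3.7] d/dy [-3.8  0.3]
```

View pics/z_top.png

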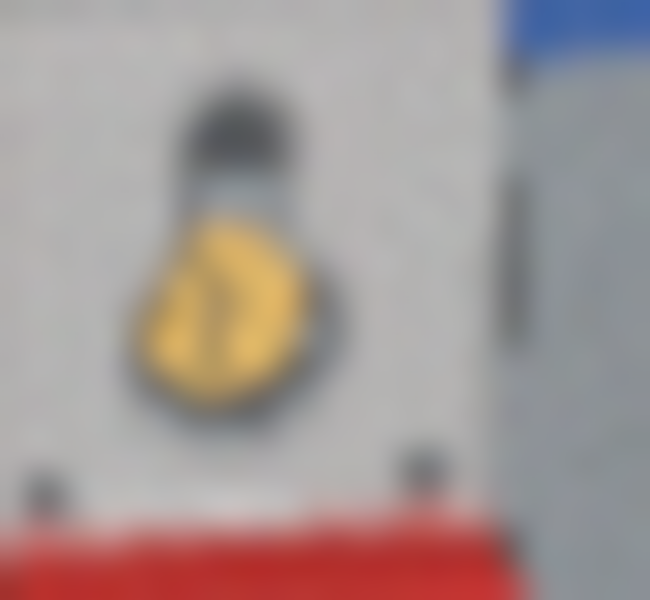

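View pics/z_side.png

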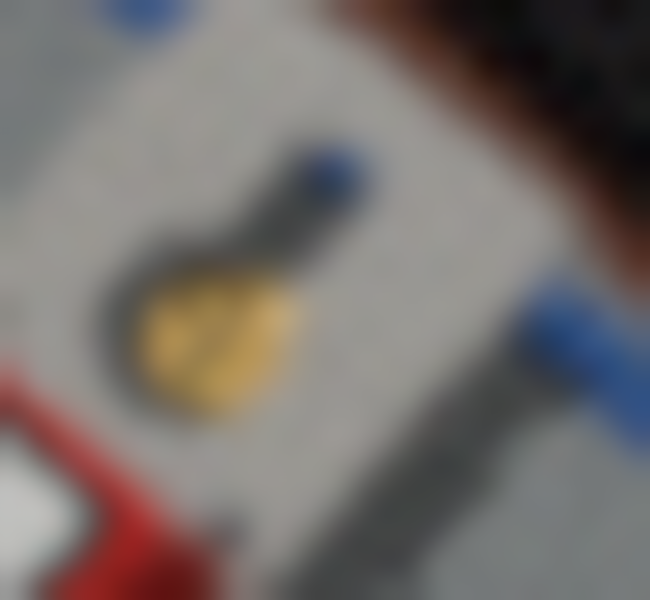

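Relative to the parallax I expect, the hole and the stud head agree within about 1 mm in both views. I'll lower gently and watch the force.

play_rows --plan '[{"dx": -0.0005,"dy": 0.0002,"dz": 0.004,"ax": 0,"ay": 0,"az": 0},{"dx": -0.0005,"dy": 0.0002,"dz": 0.007,"ax": 0,"ay": 0,"az": 0},{"dx": -0.0005,"dy": 0.0002,"dz": 0.009,"ax": 0,"ay": 0,"az": 0},{"dx": -0.0005,"dy": 0.0002,"dz": 0.0095,"ax": 0,"ay": 0,"az": 0},{"dx": -0.0005,"dy": 0.0002,"dz": 0.0095,"ax": 0,"ay": 0,"az": 0}]'

```text
time: 8.0
tcp_pos: [0.4644, -0.0542, 0.2322]
orientation: [-0.04, 0.953, 0.012, 0.301]
force: [0.9, 0.1, -3.8]
finger_gap: 0.053
```

```bash
python3 look.py p8
```

```text
8.0 [ 0.9  0.1 -3.8]
t 8.0 d [-0.0008 -0.0002  0.0083] a [-0.0011  0.0005 -0.0002] |d| 0.008 deg 0.1
```

View pics/p8.png

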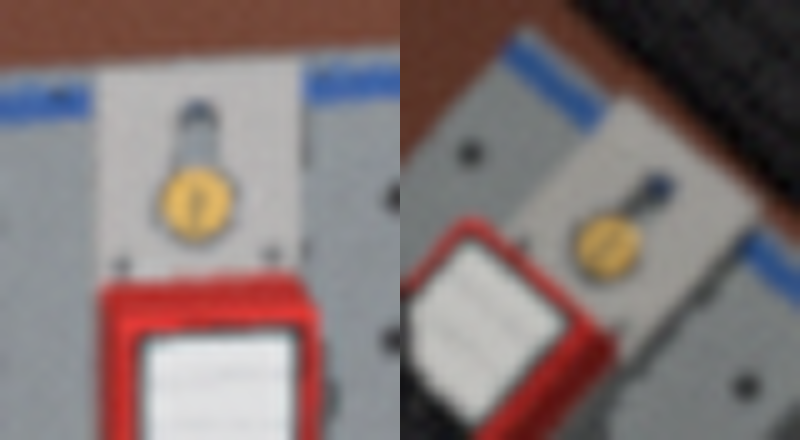

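The stud head (197,203 in the crop) now sits inside the entry hole in both views, with no contact force. I'll go down to the face.

play_rows --plan '[{"dx": -0.0003,"dy": 0,"dz": 0.003,"ax": 0,"ay": 0,"az": 0},{"dx": -0.0003,"dy": 0,"dz": 0.005,"ax": 0,"ay": 0,"az": 0},{"dx": -0.0003,"dy": 0,"dz": 0.0065,"ax": 0,"ay": 0,"az": 0},{"dx": -0.0003,"dy": 0,"dz": 0.0075,"ax": 0,"ay": 0,"az": 0},{"dx": -0.0003,"dy": 0,"dz": 0.0075,"ax": 0,"ay": 0,"az": 0}]'

```text
time: 8.93
tcp_pos: [0.4687, -0.0538, 0.2265]
orientation: [-0.041, 0.953, 0.012, 0.3]
force: [-10.2, -0.3, 2.1]
finger_gap: 0.0532
```

```bash
python3 look.py p0; python3 -c "
from h import *
print(Rs.T@telemetry.get_state()['force'])"
```

```text
8.925 [-10.2  -0.3   2.1]
t 8.93 d [-0.0006 -0.0001  0.0011] a [-0.0009 -0.0002 -0.0002] |d| 0.001 deg 0.1
[-7.36539979  0.33021569  6.73946783]
```

View pics/p0.png

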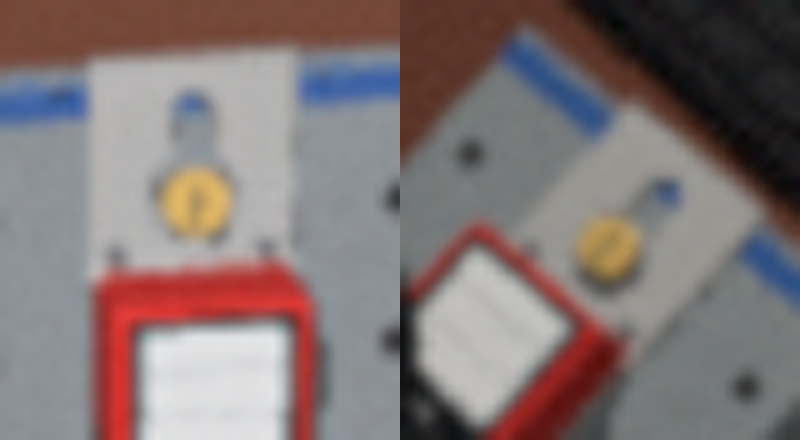

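The plate has met the face: about 10 N normal force, with the kinematics saying 1 mm off. I'll relax the pressing slightly and slide down the slope.

play_rows --plan '[{"dx": 0.001,"dy": 0,"dz": -0.0008,"ax": 0,"ay": 0,"az": 0},{"dx": 0.005,"dy": 0,"dz": -0.0008,"ax": 0,"ay": 0,"az": 0},{"dx": 0.009,"dy": 0,"dz": -0.0008,"ax": 0,"ay": 0,"az": 0},{"dx": 0.013,"dy": 0,"dz": -0.0008,"ax": 0,"ay": 0,"az": 0},{"dx": 0.017,"dy": 0,"dz": -0.0008,"ax": 0,"ay": 0,"az": 0},{"dx": 0.02,"dy": 0,"dz": -0.0008,"ax": 0,"ay": 0,"az": 0},{"dx": 0.02,"dy": 0,"dz": -0.0008,"ax": 0,"ay": 0,"az": 0}]'

```text
time: 10.1
tcp_pos: [0.4519, -0.0552, 0.2153]
orientation: [-0.04, 0.953, 0.012, 0.301]
force: [-0.3, -0.7, -3.4]
finger_gap: 0.0532
```

```bash
python3 look.py q20; python3 -c "
from h import *
print(Rs.T@telemetry.get_state()['force'])"
```

```text
10.1 [-0.3 -0.7 -3.4]
t 10.1 d [-0.0208 -0.0002  0.0016] a [-0.0011  0.0002 -0.0004] |d| 0.021 deg 0.1
[-3.07901149 -0.199481   -3.12648057]
```

View pics/q20.png

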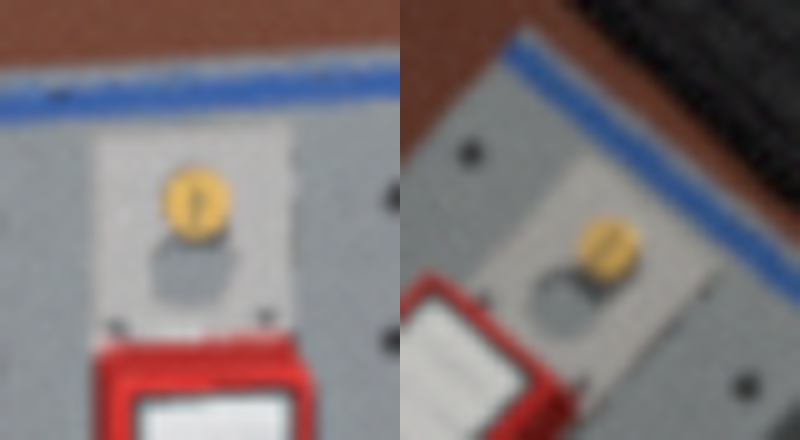

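The head now covers the slot. I'll continue until the slot end stops against the shank.

play_rows --plan '[{"dx": 0.001,"dy": 0,"dz": 0,"ax": 0,"ay": 0,"az": 0},{"dx": 0.002,"dy": 0,"dz": 0,"ax": 0,"ay": 0,"az": 0},{"dx": 0.003,"dy": 0,"dz": 0,"ax": 0,"ay": 0,"az": 0},{"dx": 0.003,"dy": 0,"dz": 0.0003,"ax": 0,"ay": 0,"az": 0}]'

```text
time: 10.9
tcp_pos: [0.4501, -0.0555, 0.2141]
orientation: [-0.04, 0.953, 0.012, 0.302]
force: [0.8, 0.0, -1.0]
finger_gap: 0.053
```

```bash
python3 look.py q23; python3 -c "
from h import *
print(Rs.T@telemetry.get_state()['force'])"
```

```text
10.9 [ 0.8  0.  -1. ]
t 10.9 d [-0.023  -0.0001  0.0017] a [-0.0016  0.0022 -0.0001] |d| 0.023 deg 0.2
[ 0.76758265 -0.61726128 -1.65400103]
```

View pics/q23.png

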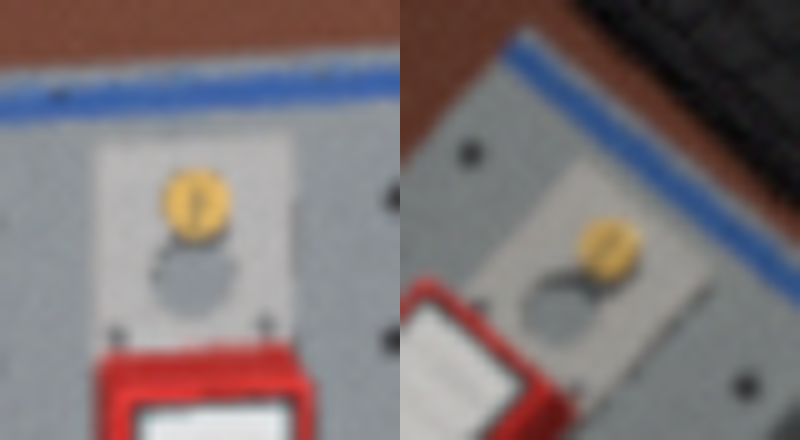

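play_rows --plan '[{"dx": 0.001,"dy": 0,"dz": 0.0003,"ax": 0,"ay": 0,"az": 0},{"dx": 0.002,"dy": 0,"dz": 0.0005,"ax": 0,"ay": 0,"az": 0},{"dx": 0.002,"dy": 0,"dz": 0.0005,"ax": 0,"ay": 0,"az": 0}]'

```text
time: 11.58
tcp_pos: [0.4494, -0.0556, 0.2134]
orientation: [-0.04, 0.952, 0.012, 0.303]
force: [7.9, 1.2, 1.3]
finger_gap: 0.053
```

```bash
python3 look.py q25; python3 -c "
from h import *
print(Rs.T@telemetry.get_state()['force'])"
```

```text
11.575 [7.9 1.2 1.3]
t 11.57 d [-0.0239 -0.0001  0.0017] a [-0.0022  0.0053  0.0002] |d| 0.024 deg 0.3
[ 7.42253188  0.70753326 -3.19989311]
```

View pics/q25.png

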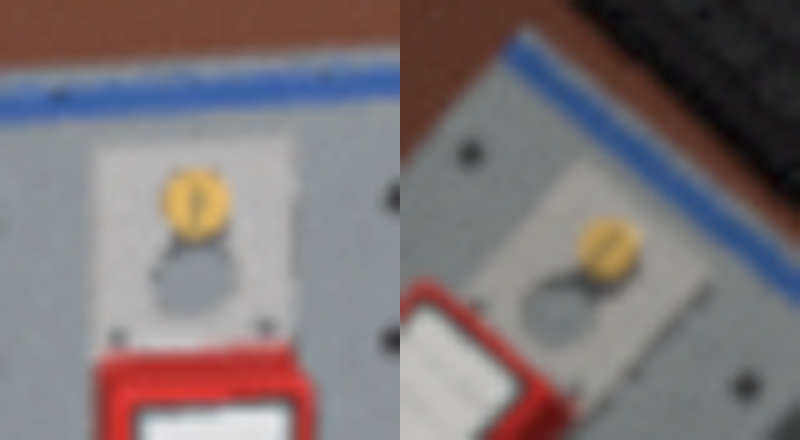

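Down-slope resistance rose to about 7 N against the shank, so the slot is at its end stop. I'll relax and let go.

play_rows --plan '[{"dx": -0.0015,"dy": 0,"dz": 0.0015,"ax": 0,"ay": 0,"az": 0},{"dx": -0.0015,"dy": 0,"dz": 0.0015,"ax": 0,"ay": 0,"az": 0}]'

```text
time: 12.12
tcp_pos: [0.4505, -0.0557, 0.2134]
orientation: [-0.041, 0.953, 0.012, 0.301]
force: [-24.9, -2.0, 24.1]
finger_gap: 0.0532
```

play_rows --jaw 0.075 --plan '[{"dx": 0,"dy": 0,"dz": 0,"ax": 0,"ay": 0,"az": 0},{"dx": 0,"dy": 0,"dz": 0,"ax": 0,"ay": 0,"az": 0},{"dx": 0,"dy": 0,"dz": 0,"ax": 0,"ay": 0,"az": 0},{"dx": 0,"dy": 0,"dz": -0.02,"ax": 0,"ay": 0,"az": 0},{"dx": 0,"dy": 0,"dz": -0.05,"ax": 0,"ay": 0,"az": 0},{"dx": 0,"dy": 0,"dz": -0.08,"ax": 0,"ay": 0,"az": 0},{"dx": 0,"dy": 0,"dz": -0.08,"ax": 0,"ay": 0,"az": 0}]'

```text
time: 13.0
tcp_pos: [0.4047, -0.0593, 0.2789]
orientation: [-0.04, 0.952, 0.012, 0.303]
force: [0.6, -0.7, 0.1]
finger_gap: 0.0749
```

```bash
python3 look.py r1; python3 - <<'E'
import cv2,numpy as np
a=cv2.imread("pics/r1_top.png")[110:230,290:410];b=cv2.imread("pics/r1_side.png")[190:310,280:400]
cv2.imwrite("pics/r1b.png",np.hstack([cv2.resize(x,None,fx=3.3,fy=3.3,interpolation=cv2.INTER_CUBIC) for x in(a,b)]))
E
```

```text
13.0 [ 0.6 -0.7  0.1]
t 13.0 d [-0.0228  0.0001  0.0809] a [-0.0026  0.0044  0.0003] |d| 0.084 deg 0.3
```

View pics/r1b.png

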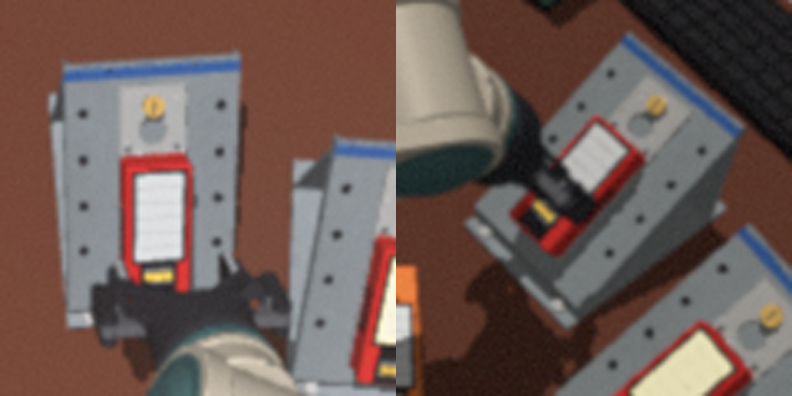

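The lamp hangs straight with the stud head (336,142) at the slot's end, and the fingers are clear of it. Next I'll close the fingers and position them up-slope of the switch ridge.

```bash
python3 - <<'E'
from h import *
R=Rs@FLIP
s=telemetry.get_state()
delta(STUD+Rs@np.array([-.114,0.0,.05+.173]),R,s)
I=cv2.imread("pics/r1_top.png");t=cv2.resize(I[122:170,317:357],None,fx=10,fy=10,interpolation=cv2.INTER_CUBIC);cv2.imwrite("pics/r1t.png",t)
o=np.array((317,122))
P=lambda x,y,z:((proj("top",STUD+Rs@np.array([x,y,z]))-o+.5)*10-.5).round(0)
print("pred hung: tab corners",P(.016,.027,.003),P(.016,-.027,.003),"entry",P(-.022,0,.003),"housing base",P(-.04,.027,.003),P(-.04,-.027,.003),"front",P(-.04,.027,.038),P(-.04,-.027,.038),"head",P(0,0,.0105))
E
```

```text
t 13.3 d [ 0.0113 -0.0004  0.0329] a [-0.0003 -0.0016 -0.0005] |d| 0.035 deg 0.1
pred hung: tab corners [ 92. 140.] [298. 126.] entry [194. 271.] housing base [ 93. 342.] [293. 329.] front [113. 387.] [319. 374.] head [199. 201.]
```

View pics/r1t.png

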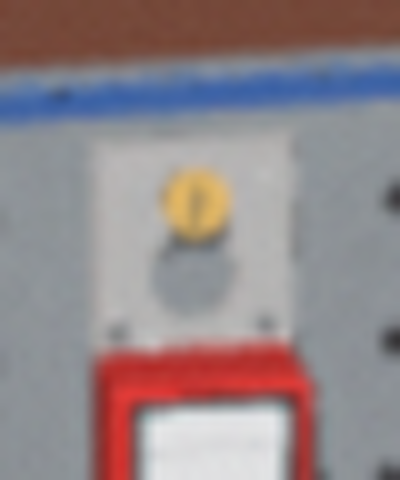

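The hung position matches the prediction to within about 1 mm. Now the approach to the switch with closed fingers.

play_rows --jaw 0.0 --plan '[{"dx": 0.011,"dy": 0,"dz": 0,"ax": 0,"ay": 0,"az": 0},{"dx": 0.011,"dy": 0,"dz": 0.01,"ax": 0,"ay": 0,"az": 0},{"dx": 0.011,"dy": 0,"dz": 0.02,"ax": 0,"ay": 0,"az": 0},{"dx": 0.011,"dy": 0,"dz": 0.033,"ax": 0,"ay": 0,"az": 0},{"dx": 0.011,"dy": 0,"dz": 0.033,"ax": 0,"ay": 0,"az": 0},{"dx": 0.011,"dy": 0,"dz": 0.033,"ax": 0,"ay": 0,"az": 0}]'

```text
time: 14.05
tcp_pos: [0.4148, -0.0583, 0.2438]
orientation: [-0.041, 0.953, 0.012, 0.301]
force: [0.1, -0.7, 0.1]
finger_gap: -0.0001
```

```bash
cat > look2.py <<'E'
import sys
from h import *
tag=sys.argv[1]
s=telemetry.get_state(); print(s["time"],"F face",(Rs.T@s["force"]).round(1),"gap",s["finger_gap"])
p=Rs.T@(s["tcp_pos"]-STUD); print("tip in stud frame mm",((p-[0,0,.173])*1e3).round(1))
F={n:np.mean([grab_frame(n).astype(float) for _ in range(2)],0).astype(np.uint8) for n in C}
def crop(I,u,v,w,h,sc): return cv2.resize(I[v:v+h,u:u+w],None,fx=sc,fy=sc,interpolation=cv2.INTER_CUBIC)
a=crop(F["top"],310,150,60,70,6.6);b=crop(F["side"],300,215,60,70,6.6)
cv2.imwrite(f"pics/{tag}.png",np.hstack([a,b])[:,:,::-1])
E
python3 look2.py w1
```

```text
14.05 F face [ 0.1 -0.7  0.1] gap -7.196517159109617e-05
tip in stud frame mm [-113.     0.2   50.8]
```

View pics/w1.png

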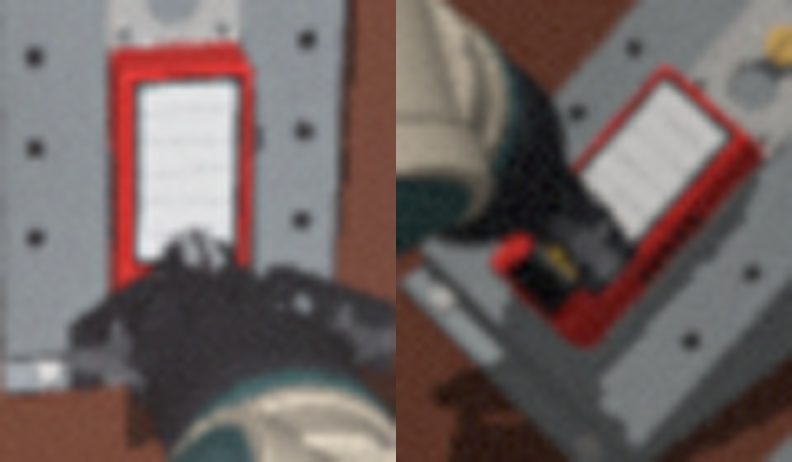

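play_rows --plan '[{"dx": 0,"dy": 0,"dz": 0.005,"ax": 0,"ay": 0,"az": 0},{"dx": 0,"dy": 0,"dz": 0.008,"ax": 0,"ay": 0,"az": 0},{"dx": 0,"dy": 0,"dz": 0.01,"ax": 0,"ay": 0,"az": 0},{"dx": 0,"dy": 0,"dz": 0.01,"ax": 0,"ay": 0,"az": 0}]'

```text
time: 14.75
tcp_pos: [0.4205, -0.0579, 0.2353]
orientation: [-0.04, 0.953, 0.012, 0.3]
force: [1.5, 0.2, 0.1]
finger_gap: -0.0002
```

```bash
python3 look2.py w2
```

```text
14.75 F face [ 1.3  0.1 -0.8] gap -0.0002456003056433885
tip in stud frame mm [-113.2    0.2   40.6]
```

View pics/w2.png

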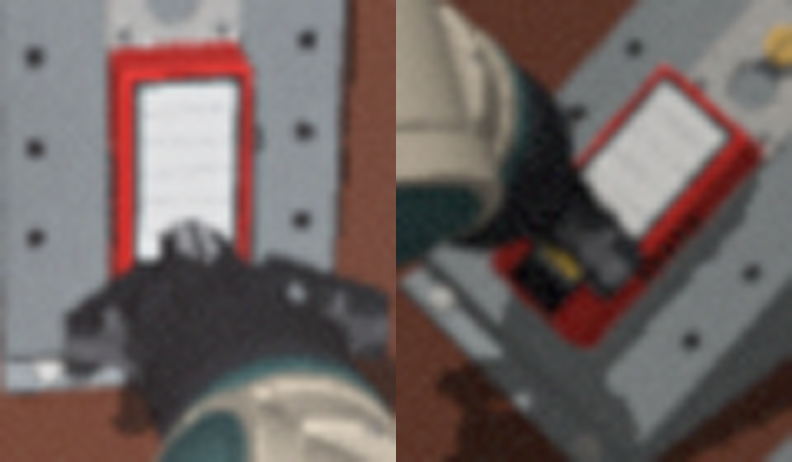

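play_rows --plan '[{"dx": 0.003,"dy": 0,"dz": 0.0008,"ax": 0,"ay": 0,"az": 0},{"dx": 0.006,"dy": 0,"dz": 0.0008,"ax": 0,"ay": 0,"az": 0},{"dx": 0.009,"dy": 0,"dz": 0.0008,"ax": 0,"ay": 0,"az": 0},{"dx": 0.011,"dy": 0,"dz": 0.0008,"ax": 0,"ay": 0,"az": 0}]'

```text
time: 15.45
tcp_pos: [0.412, -0.0586, 0.229]
orientation: [-0.04, 0.953, 0.012, 0.301]
force: [3.5, 0.5, 0.4]
finger_gap: -0.0003
```

```bash
python3 look2.py w3
```

```text
15.45 F face [ 3.1  0.2 -1.7] gap -0.00031110319296630127
tip in stud frame mm [-123.8    0.2   40.3]
```

play_rows --plan '[{"dx": 0.002,"dy": 0,"dz": 0,"ax": 0,"ay": 0,"az": 0},{"dx": 0.004,"dy": 0,"dz": 0,"ax": 0,"ay": 0,"az": 0},{"dx": 0.006,"dy": 0,"dz": 0,"ax": 0,"ay": 0,"az": 0},{"dx": 0.007,"dy": 0,"dz": 0,"ax": 0,"ay": 0,"az": 0}]'

```text
time: 16.15
tcp_pos: [0.4062, -0.0591, 0.2246]
orientation: [-0.04, 0.953, 0.012, 0.301]
force: [3.0, 1.3, 0.0]
finger_gap: -0.0002
```

```bash
python3 look2.py w4
```

```text
16.15 F face [ 2.5  1.  -1.7] gap -0.00021614618032282076
tip in stud frame mm [-131.1    0.2   40. ]
```

View pics/w4.png

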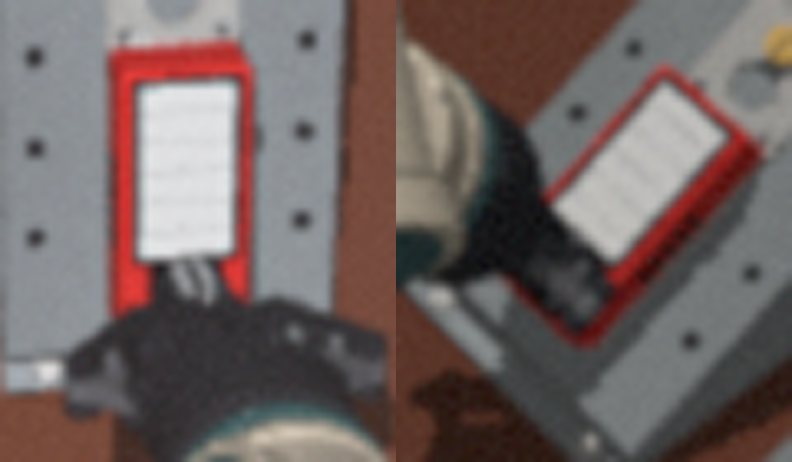

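play_rows --plan '[{"dx": 0.001,"dy": 0,"dz": 0,"ax": 0,"ay": 0,"az": 0},{"dx": 0.002,"dy": 0,"dz": 0,"ax": 0,"ay": 0,"az": 0},{"dx": 0.003,"dy": 0,"dz": 0,"ax": 0,"ay": 0,"az": 0}]'

```text
time: 16.73
tcp_pos: [0.4044, -0.0594, 0.2242]
orientation: [-0.04, 0.952, 0.012, 0.303]
force: [3.6, 1.4, 4.6]
finger_gap: -0.0004
```

```bash
python3 look2.py w5
```

```text
16.725 F face [5.7 1.1 1.7] gap -0.0004186208225809233
tip in stud frame mm [-132.8    0.    40.8]
```

View pics/w5.png

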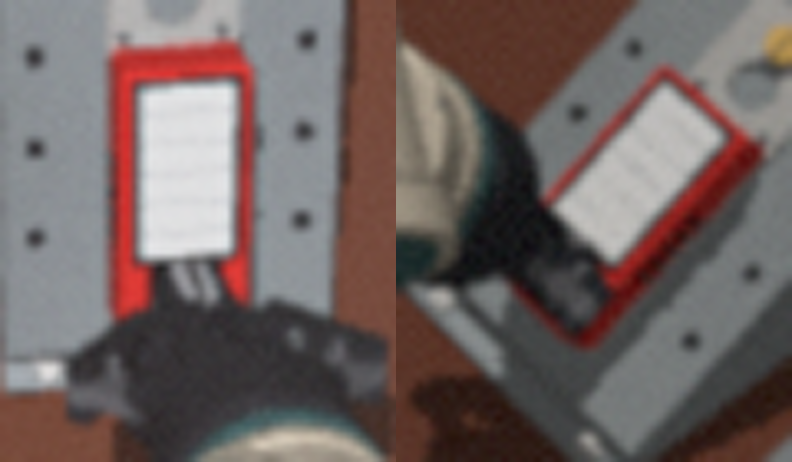

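The push force rose to about 6 N. I'll lift off straight and inspect the switch.

play_rows --plan '[{"dx": -0.002,"dy": 0,"dz": -0.002,"ax": 0,"ay": 0,"az": 0},{"dx": -0.004,"dy": 0,"dz": -0.03,"ax": 0,"ay": 0,"az": 0},{"dx": -0.004,"dy": 0,"dz": -0.08,"ax": 0,"ay": 0,"az": 0},{"dx": -0.004,"dy": 0,"dz": -0.12,"ax": 0,"ay": 0,"az": 0},{"dx": -0.004,"dy": 0,"dz": -0.12,"ax": 0,"ay": 0,"az": 0}]'

```text
time: 17.55
tcp_pos: [0.3376, -0.065, 0.3256]
orientation: [-0.04, 0.952, 0.011, 0.302]
force: [1.5, -0.1, 0.1]
finger_gap: 0.0001
```

```bash
python3 look2.py w6
```

```text
17.55 F face [ 1.3 -0.3 -0.7] gap 0.00013893434505922485
tip in stud frame mm [-129.5    0.2  162.2]
```

View pics/w6.png

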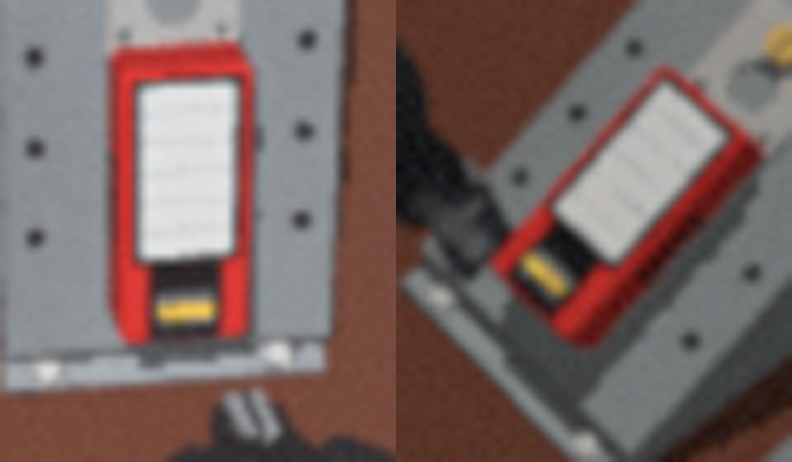

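```bash
python3 - <<'E'
from h import *
F={n:grab_frame(n) for n in C}
o={"top":(310,150,0),"side":(300,215,396)}
for n in C:
    P=lambda x,y,z:((proj(n,STUD+Rs@np.array([x,y,z]))-np.array(o[n][:2])+.5)*6.6-.5+[o[n][2],0]).round(0)
    print(n,"off",P(-.134,0,.043),"on",P(-.144,0,.043),"front lower corners",P(-.16,.027,.038),P(-.16,-.027,.038),"diffuser/top front corners",P(-.04,.027,.038),P(-.04,-.027,.038))
    hsv=cv2.cvtColor(F[n],cv2.COLOR_RGB2HSV); u,v,_=o[n]
    m=cv2.inRange(hsv[v:v+70,u:u+60],(20,120,120),(35,255,255)); m[:25]=0
    ys,xs=np.nonzero(m); print("yellow centroid",(xs.mean()+.5)*6.6+o[n][2],(ys.mean()+.5)*6.6,len(xs))
E
```

```text
side off [559. 254.] on [544. 271.] front lower corners [483. 259.] [566. 341.] diffuser/top front corners [662.  57.] [750. 134.]
yellow centroid 544.1333333333333 275.3666666666667 18
top off [188. 288.] on [188. 310.] front lower corners [120. 344.] [250. 335.] diffuser/top front corners [121.  71.] [257.  62.]
yellow centroid 187.43999999999997 311.84999999999997 20
```

In both cameras the yellow ridge sits at the predicted "on" position: top (187,312) against (188,310), and side (544,275) against (544,271). One last check of the seat and the whole bench.

```bash
python3 look.py fin; python3 -c "
import cv2,numpy as np
a=cv2.imread('pics/fin_top.png');b=cv2.imread('pics/fin.png')
o=np.zeros((440,785,3),np.uint8);o[:300,:400]=cv2.resize(a,(400,300));o[:,400:]=cv2.resize(b,None,fx=.5,fy=.5)[:, :385].repeat(1,0) if 0 else cv2.resize(b[:,:385],(385,440));cv2.imwrite('pics/fin2.png',o)"
```

```text
17.85 [ 0.3  0.2 -0.1]
t 17.85 d [-0.0533 -0.0004  0.154 ] a [ 0.0003 -0.0027 -0.0008] |d| 0.163 deg 0.2
```

View pics/fin2.png

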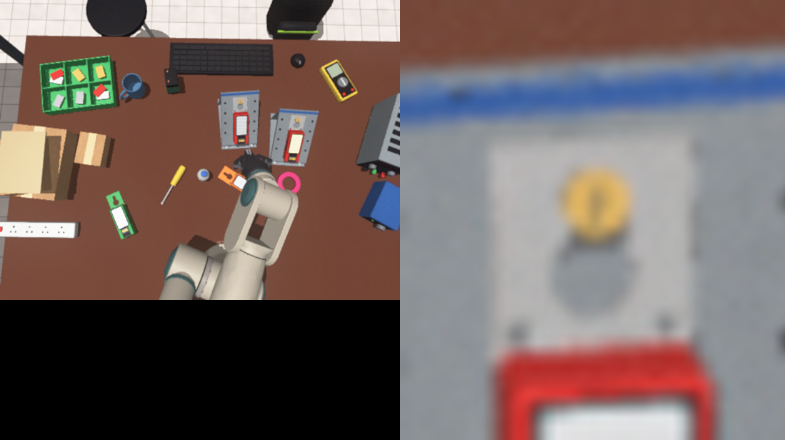

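The head is at the slot's end, everything else on the bench is where it was, and the arm is clear. Handing in.

```bash
python3 -c "
from station import workorder
print(workorder.sign_off())"
```

```text
the job is handed in; nothing more can be done
None
```

The red lamp now hangs on the empty stand's stud with its switch on. I handed the job in at about 18 s of the 43 s allowed; `sign_off()` gave no verdict.

I gripped the lamp by its long sides, put the keyhole over the stud head and pressed the plate to the face. I then slid it down until it stopped against the shank, at about 7 N. After letting go, I pushed the yellow ridge down-slope with closed fingers until it stopped at about 6 N, then backed well clear.

**Last checks:**
- **Seat:** the tab and keyhole match the predicted home position to within about 1 mm, and the lamp looks straight and flat.
- **Switch:** both cameras show the ridge at the predicted "on" position.
- **Bench:** the busy stand and the other things look unmoved, and the arm is touching nothing, with near-zero force.

**Disagreements:**
- The diffuser still looked white in the last pictures instead of warm like the busy lamp's, so I judged "on" from the ridge position alone.
- The two cameras' triangulated height was about 2 mm lower than the stand model. I settled the fit by comparing the hole with the stud head directly, and by force.
- The first move call was refused for missing keys, and nothing moved.

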